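# Set a frame strip against the orange flip stop

### The arm

A 6-joint arm with a two-finger parallel gripper is mounted at the origin on the work surface. World frame = base frame: x ahead of the robot, y to its left, z up, the work surface at z = 0. Lengths are in mm, angles in rad, forces in N, time in s.
With the tool pointing down it reaches from about 350 to 775 mm from the base axis. Payload 7.3 kg.
Tool frame: the origin (TCP) lies at the very end of the fingers, on their centre line; the grasp point (between the pads) lies 19 mm behind it; z points along the fingers, x is the direction in which the jaws open and shut, and the axes are right-handed (so a half turn about z gives the same grasp; the last joint's range is limited). The gripper opens to 92 mm and grips with 3 to 60 N. Pads are 19 mm wide; open, the fingers measure 130 mm over their backs; the gripper's body (75 mm by 190 mm) begins 47 mm behind the grasp point.
Start: joints at [1.146, 0.342, 1.524, -0, 1.275, -0.146], TCP at [144.466, 504.752, 226.741] pointing down, gripper open.
Joint ranges: [-2.53, 2.53], [-0.77, 2.02], [0.04, 2.7], [-1, 4.14], [0.28, 2.66], [-3.11, 3.11]. Speed limits (rad/s): [2.57, 2.57, 3.14, 3.14, 3.14, 3.14].

### API

Orientations are given as [roll, pitch, yaw] about the fixed x, y, z axes, in that order (R = Rz(yaw) Ry(pitch) Rx(roll)).
In Python, from plant import bot, capture, camera_params gives the robot as it stands.
- The arm moves only by the shell command python3 -m jog 'ROWS' [OPENING]. ROWS is a JSON object of lists of equal length, an entry for each row: "xyz": the shift along the world's x, y, z as a fraction of full scale, a list of three; "angular": the turn, a rotation vector about the world's x, y, z as a fraction of full scale, a list of three. In form: {"xyz": [[x, y, z], ...], "angular": [[wx, wy, wz], ...]}. A call has 1 to 10 rows; each row shifts and turns the pose as measured when the row begins; what a row does not reach is not made up. Full scale, the value 1, is 2 cm for a shift and 6 degrees for a turn. A row lasts 1/10 s, in which the tool goes at most 50 mm and 8.59 degrees, less where a joint would pass 70% of its speed; a pose out of reach is approached as far as the arm can. A call with a number of a shift or a turn outside -1 to 1 is refused whole. A call with a gripper value outside its range is refused whole. OPENING is the closure, from -1 (fully open) to 1 (shut), set as the call begins (- or left out, the last holds). The fingers move at their own pace and stop on an object; the grip force is fixed at half the most. Time passes only in rows, so rows that do not move let the fingers close. It gives the time, the measured TCP pose, the force and the opening at its end, in the units of the state.
- bot.get_obs(): the state, without advancing time (a new reading comes with each control period).
- capture(name): name is "scene" or "side" or "wrist"; returns the picture (400x640x3 uint8, red, green, blue); there is no depth.
- camera_params(name): a dict with "fx", "fy", "cx", "cy" (pixels), "rvec" (rotation vector, rad) and "tvec" (3), from world to camera coordinates, as OpenCV has them. Camera axes: x right, y down, z forward; pixel columns grow to the right and rows downward; lengths in mm; the calibration is good to about 2 mm. The wrist camera is an equidistant fisheye: a pixel r from the principal point sees the ray r / f radians off the axis. A picture is of the moment at which its call begins: read the wrist's pose just before it. camera_params takes no time and is no camera call; for the wrist camera it gives the pose at the moment of the call.
- bot.close_job(): hands the job in, once; it reports no verdict.
The state is a dict: "time": time; "joint_positions": joint angles; "dq": joint speeds; "tau": joint torques, N m; "tool_pos": TCP position; "tcp_rot": TCP orientation; "contact_force": force on the tool from outside, world axes, zero at the start; "moment": the same for the moment, N m; "grip_width": finger opening in mm.
Only numpy, scipy, OpenCV 4.12 (cv2) and the standard library are available. Lean on these libraries where they do the work, as an engineer would, in place of code of your own. Each camera call takes 0.05 s, during which the arm holds its last target.

### The job

On the marking jig, flip the orange stop fully down across the channel, and then slide the coral frame strip along the channel until its end rests against that stop. Leave the blue stop standing up, and leave the strip lying flat in the channel, released.

Things in the scene. Friction and masses are not known exactly. Their poses are not given: they have to be found in the camera images.
- strip_mid (a point): Centre of the coral-red wooden frame strip, loose in the jig's channel, about 0.12 kg: 130 mm long (its y), 28 wide (x), 30 high (z; this point is 15 above its underside). Its upper 12 mm is only 20 wide, from x = -6 to +14. It starts short of both stops, which lie to its +y (robot's left), and slides with about 1 N. Similar white and teal strips lying about are not wanted.
- jig: Fixed marking jig; origin on the table under the channel's middle line. x across the channel, away from the robot; y along it, the way the strip is pushed. Wooden board 12 mm thick, its top the channel's floor. Channel 34 mm wide, between an aluminium fence on the robot's side (14 wide, top 24 above the table) and a ruler rail (12 wide, top 20). Both run from y = -235 to +195.
- stop_orange_hinge (a point): Middle of the orange flip stop's hinge axis, on the fence, 30 mm above the table; fixed, axes as the jig's; the channel's middle is at x = +24. The flag is an orange plate 58 mm long from the hinge, 24 wide (along y), 10 thick, between steel lugs out to y = +-19.5. Fully down it lies level across the channel; the strip's end meets its -y edge, the strip's centre then at y = -77 from here.
- stop_orange (a joint): Angle of the orange flag (rad): 0 = thrown back toward the robot, 30 degrees past upright; 0.52 = upright; 2.09 = fully down, level (end of travel). Starts at 0 to 0.25. Friction hinge: it stays where it is left, so it must be pushed all the way; about 1 N at its tip.
- stop_blue (a joint): Angle of the blue flag, a stop of the same make, size and values on the same fence, 80 to 120 mm from the orange one, nearer to the strip or farther. Starts at 0 to 0.25 and is to be left up; the strip passes freely by a raised stop.
Not all that is in view belongs to the job. What is meant by the part that bears strip_mid is not purple or yellow, and is the larger of those in its own colour.

How it is judged (in metres and radians):
On the way, in this order (a step that is already met when the one before it is completed fails the run):
1. the orange stop is fully down while the strip is still short of it (value of joint stop_orange above 1.92 rad and y of strip_mid in the frame of stop_orange_hinge below -0.085 m), for 0.1 s.
2. the strip's end has been slid up to the lowered orange stop (value of joint stop_orange above 1.92 rad and y of strip_mid in the frame of stop_orange_hinge above -0.082 m), for 0.1 s.
At the end, for the whole second after the job is handed in: The orange stop is down to within 10 degrees of level; the coral strip lies flat in the channel (within 10 mm of its middle line, tilted less than 10 degrees) with its end within 5 mm of the orange stop; the blue stop is still up (no further than about 5 degrees past upright) (all of step 2 and value of joint stop_blue below 0.6 rad and y of strip_mid in the frame of stop_orange_hinge below -0.07 m and x of strip_mid in the frame of stop_orange_hinge between 0.014 and 0.034 m and z of strip_mid in the frame of stop_orange_hinge below 0.005 m and angle between strip_mid's own z axis and vertical below 0.17 rad); the robot touches nothing.
It fails at once if the blue stop is flipped down toward the channel (value of joint stop_blue above 0.8 rad).
It also fails if it takes over 42 s, if anything falls off the work surface, if the arm or the gripper's body presses on something with over 40 N, if the wrist force passes 120 N, or if a joint passes its speed limit or range.

## Working session

There is one attempt and no reset: what is moved stays moved. The work goes in short steps, Python scripts to look and compute and a shell command to move; the robot and the scene stay as the last step left them, time stands still between calls to the robot, and variables do not carry over. Pictures are saved under pics/ and viewed, and the job is handed in when it is done.

```bash
mkdir -p pics; ls; python3 - <<'E'
from plant import bot,capture,camera_params
import cv2
o=bot.get_obs(); print(o)
for n in ["scene","side","wrist"]:
    print(n,camera_params(n))
    cv2.imwrite(f"pics/{n}0.png",capture(n)[:,:,::-1])
E
```

```text
pics
{'time': 0.0, 'joint_positions': array([ 1.14599321e+00,  3.42705041e-01,  1.52501926e+00, -2.58432737e-05,
        1.27541150e+00, -1.45993500e-01]), 'dq': array([-0.00030703,  0.00140178,  0.00055159, -0.00080239,  0.00010159,
       -0.00055525]), 'tau': array([-4.57344740e-04, -4.31244314e+01, -2.44219261e+01,  7.15784915e-02,
        5.61089139e-02, -1.42144786e-04]), 'tool_pos': array([144.29655678, 504.35020098, 226.05336478]), 'tcp_rot': array([-3.14139261e+00,  1.53032939e-03,  1.29199441e+00]), 'contact_force': array([ 1.17233194,  0.07922472, -0.30336734]), 'moment': array([ 0.04299488, -0.00920314, -0.02407938]), 'grip_width': 91.49823580299213}
scene {'fx': 422.12610719918354, 'fy': 422.12610719918354, 'cx': 315.3609142413416, 'cy': 201.6863582387467, 'rvec': array([ 1.11165723,  2.15146454, -1.20518062]), 'tvec': array([ 336.1655348 ,  -64.11570518, 1345.73800139])}
side {'fx': 404.19267329005726, 'fy': 404.19267329005726, 'cx': 321.0134179499163, 'cy': 195.9531859963196, 'rvec': array([ 2.40403823, -0.14479876,  0.06863383]), 'tvec': array([-402.48601567,  -38.64475371, 1189.21265685])}
wrist {'fx': 309.70691628693146, 'fy': 309.70691628693146, 'cx': 315.6685117395708, 'cy': 197.63927618015967, 'rvec': array([-2.31971398, -1.74735771, -0.2496964 ]), 'tvec': array([-524.80037691,  -34.18442026,  390.54983673])}
```

View pics/scene0.png

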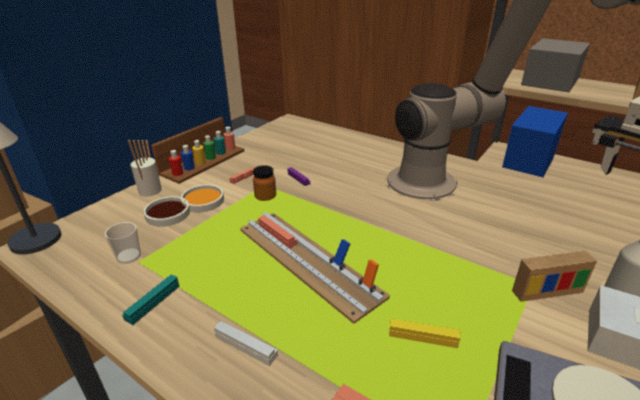

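View pics/side0.png

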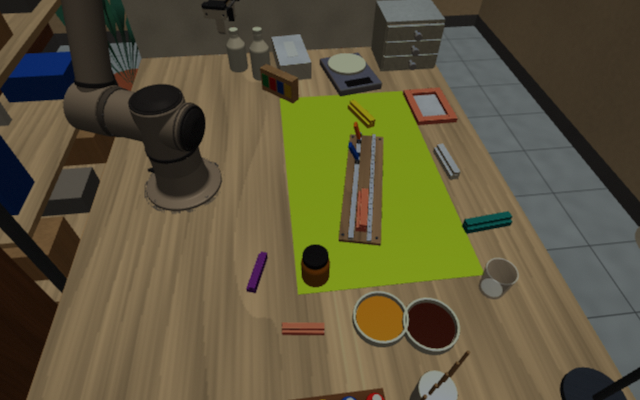

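View pics/wrist0.png

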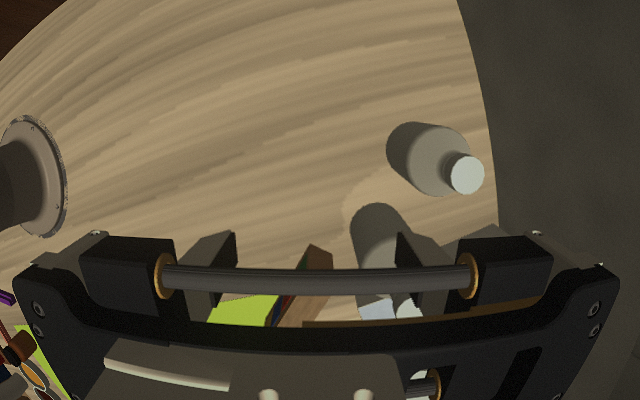

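The scene view shows the coral strip in the jig channel at about (277,231), the blue flag at (341,253) and the orange flag at (370,274). In the side view these are at (363,208), (355,152) and (359,130). A smaller coral piece lies off the jig at scene (243,175) / side (303,328). I'll enlarge both views.

```bash
python3 - <<'E'
import cv2
a=cv2.imread("pics/scene0.png")[200:330,225:405]
cv2.imwrite("pics/scene0c.png",cv2.resize(a,None,fx=4.4,fy=4.4,interpolation=cv2.INTER_CUBIC))
a=cv2.imread("pics/side0.png")[115:250,320:410]
cv2.imwrite("pics/side0c.png",cv2.resize(a,None,fx=4.4,fy=4.4,interpolation=cv2.INTER_CUBIC))
E
```

```text
(no output)
```

View pics/scene0c.png

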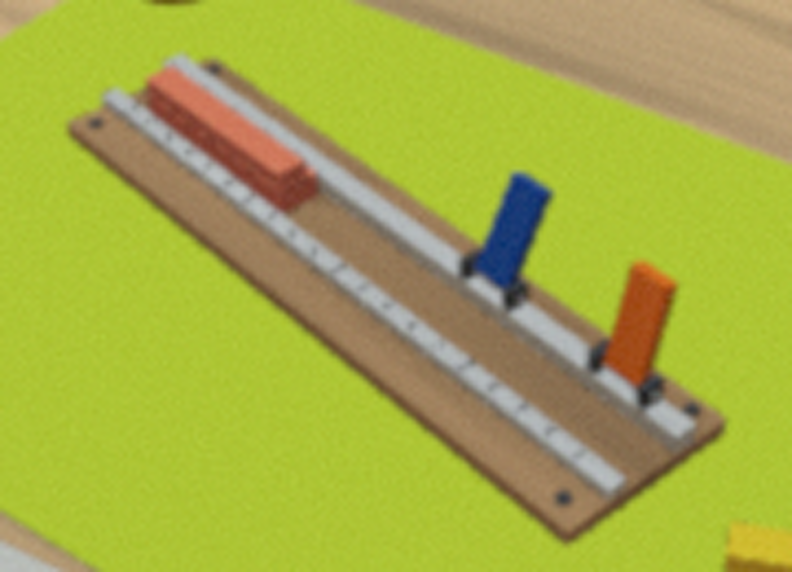

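View pics/side0c.png

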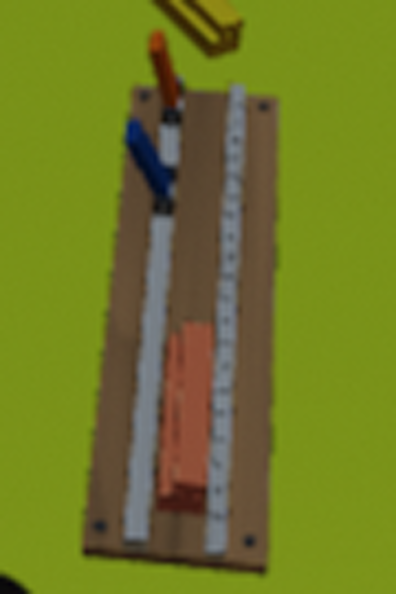

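```bash
cat > h.py <<'E'
import numpy as np, cv2
from plant import camera_params
def ray(n,uv):
    p=camera_params(n);R=cv2.Rodrigues(p["rvec"])[0]
    d=np.array([(uv[0]-p["cx"])/p["fx"],(uv[1]-p["cy"])/p["fy"],1.])
    return -R.T@p["tvec"],R.T@d
def onz(n,uv,z):
    c,d=ray(n,uv);return c+d*(z-c[2])/d[2]
def two(u1,u2,n1="scene",n2="side"):
    c,d=ray(n1,u1);e,f=ray(n2,u2)
    s=np.linalg.lstsq(np.c_[d,-f],e-c,rcond=None)[0]
    a=c+d*s[0];b=e+f*s[1];return (a+b)/2,np.linalg.norm(a-b)
def proj(n,X):
    p=camera_params(n);R=cv2.Rodrigues(p["rvec"])[0]
    x=R@np.array(X)+p["tvec"];return p["fx"]*x[0]/x[2]+p["cx"],p["fy"]*x[1]/x[2]+p["cy"]
E
python3 - <<'E'
from h import *
np.set_printoptions(precision=1,suppress=True)
S=lambda x,y:(x/4.4+225,y/4.4+200); D=lambda x,y:(x/4.4+320,y/4.4+115)
for k,uv,z in [("fence+y outer",S(697,420),24),("fence+y inner",S(678,436),24),("rail+y in",S(625,480),20),("rail+y out",S(607,493),20),("fence-y",S(175,60),24),("rail-y",S(112,93),20),("board +y near",S(724,422),12),("board +y far",S(567,530),12),("board-y far",S(70,127),12),
 ("strip top +y far",S(285,178),42),("strip top +y near",S(303,160),42),("strip top -y far",S(150,80),42)]:
    print(k,onz("scene",uv,z))
for k,uv,z in [("rail+y",D(237,86),20),("rail-y",D(215,550),20),("fence-y",D(134,541),24),("board+y far",D(280,98),12),("board+y near",D(134,88),12),("board-y near",D(84,552),12),("board-y far",D(265,570),12),
 ("strip top+y",D(198,323),42),("strip top-y near",D(173,487),42),("strip top-y far",D(210,487),42)]:
    print("side",k,onz("side",uv,z))
print("orange tip c",two(S(655,275),D(157,36)));print("blue tip",two(S(533,187),D(134,124)))
for k,a,z in [("o lug1",S(598,352),30),("o lug2",S(652,387),30),("b lug1",S(470,262),30),("b lug2",S(515,292),30)]: print(k,onz("scene",a,z))
for k,a,z in [("o lug-y",D(171,115),30),("b lug-y",D(163,205),30),("b+y",D(170,174),30)]: print(k,onz("side",a,z))
E
```

```text
fence+y outer [541.9 152.2  24. ]
fence+y inner [556.4 149.8  24. ]
rail+y in [591.6 141.6  20. ]
rail+y out [603.3 138.8  20. ]
fence-y [ 449.6 -260.9   24. ]
rail-y [ 494.6 -272.5   20. ]
board +y near [524.2 158.4  12. ]
board +y far [626.4 131.8  12. ]
board-y far [ 527.4 -277.1   12. ]
strip top +y far [ 523.4 -113.1   42. ]
strip top +y near [ 504.7 -115.2   42. ]
strip top -y far [ 494.  -239.5   42. ]
side rail+y [595.1 131.3  20. ]
side rail-y [ 493.7 -280.4   20. ]
side fence-y [ 447.3 -271.4   24. ]
side board+y far [626.8 123.6  12. ]
side board+y near [521.1 147.2  12. ]
side board-y near [ 419.1 -267.3   12. ]
side board-y far [ 521.6 -292.2   12. ]
side strip top+y [ 513.3 -121.7   42. ]
side strip top-y near [ 473.1 -248.7   42. ]
side strip top-y far [ 494.5 -251.2   42. ]
orange tip c (array([526.6, 115.8,  84.6]), np.float64(1.9695195981883136))
blue tip (array([495.8,  28.9,  80.2]), np.float64(0.7036983658856654))
o lug1 [533.9  92.6  30. ]
o lug2 [540.3 126.5  30. ]
b lug1 [512.7   2.3  30. ]
b lug2 [519.4  34.7  30. ]
o lug-y [537.4  92.8  30. ]
b lug-y [514.4   0.6  30. ]
b+y [525.  31.  30.]
```

Candidates for the strip: the coral piece in the channel, scene (277,231), and the small coral piece on the table, scene (243,175). The enlarged crop shows the channel piece is the larger (about 130 mm) and has the stepped top, so it is the one meant. I measure the orange hinge at about (539,109) and the jig yaw at about -13.2°. Next I close the fingers and travel high to a point behind the orange flag.

```bash
python3 -m jog '{"xyz":[[0.8,-0.95,0],[0.8,-0.95,0],[0.8,-0.95,0],[0.8,-0.95,0],[0.8,-0.95,0],[0.8,-0.95,0],[0.8,-0.95,0],[0.8,-0.95,0],[0.8,-0.95,0],[0.8,-0.95,0]],"angular":[[0,0,0.46],[0,0,0],[0,0,0],[0,0,0],[0,0,0],[0,0,0],[0,0,0],[0,0,0],[0,0,0],[0,0,0]]}' 1
python3 -m jog '{"xyz":[[0.8,-0.95,0],[0.8,-0.95,0],[0.8,-0.95,0],[0.8,-0.95,0],[0.8,-0.95,0],[0.8,-0.95,0],[0.8,-0.95,0],[0.8,-0.95,0],[0.8,-0.95,0],[0,0,0]],"angular":[[0,0,0],[0,0,0],[0,0,0],[0,0,0],[0,0,0],[0,0,0],[0,0,0],[0,0,0],[0,0,0],[0,0,0]]}'
```

```text
time: 1.15
tool_pos: [306.4, 307.5, 223.5]
tcp_rot: [-3.139, 0.005, 1.348]
contact_force: [0.2, 1.3, 1.2]
grip_width: 16.6
time: 2.15
tool_pos: [455.7, 126.1, 221.8]
tcp_rot: [-3.136, 0.007, 1.345]
contact_force: [-0.4, 0.7, -0.9]
grip_width: 0.3
```

```bash
python3 - <<'E'
from plant import capture
import cv2
cv2.imwrite("pics/w1.png",capture("wrist")[:,:,::-1])
E
```

```text
(no output)
```

View pics/w1.png

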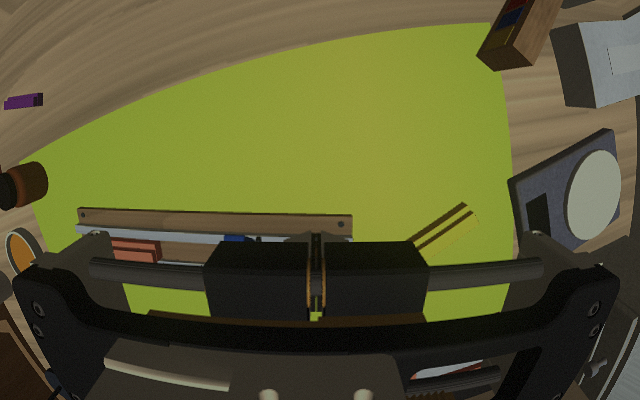

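The wrist view shows the fingertips over the robot-side edge of the jig near its +y end, with nothing beneath them. The yellow strip is off to the right at (450,225). I descend behind the orange flag.

```bash
python3 -m jog '{"xyz":[[0,0,-1],[0,0,-1],[0,0,-1],[0,0,-1],[0,0,-1],[0,0,-1],[0,0,-1],[0,0,-0.8],[0,0,0]],"angular":[[0,0,0],[0,0,0],[0,0,0],[0,0,0],[0,0,0],[0,0,0],[0,0,0],[0,0,0],[0,0,0]]}'
python3 - <<'E'
from plant import capture
import cv2
for n in ["scene","side"]: 
    a=capture(n)[:,:,::-1]; a=a[200:330,225:405] if n=="scene" else a[85:250,310:430]
    cv2.imwrite(f"pics/{n}2.png",cv2.resize(a,None,fx=3.6,fy=3.6,interpolation=cv2.INTER_CUBIC))
E
```

```text
time: 3.1
tool_pos: [447.8, 134.0, 60.8]
tcp_rot: [-3.132, 0.005, 1.35]
contact_force: [-0.7, 0.7, -0.2]
grip_width: 0.5
```

View pics/scene2.png

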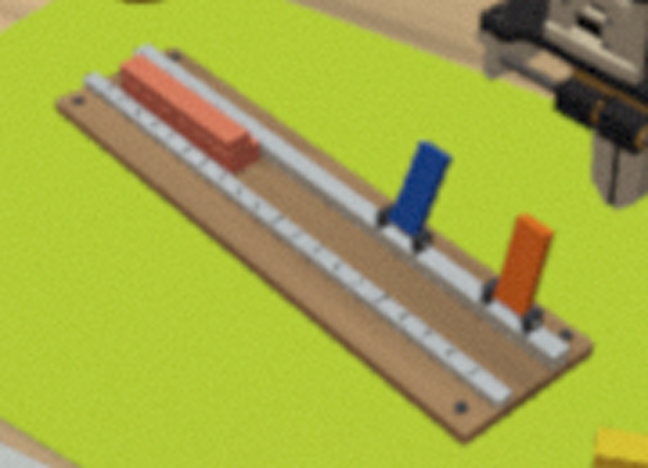

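View pics/side2.png

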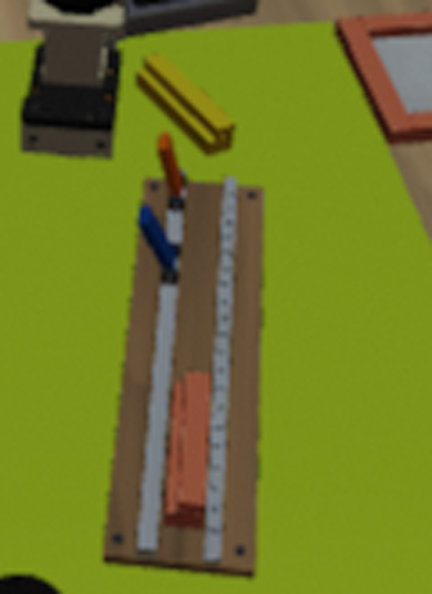

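The views show the closed fingers on the robot side of the orange flag, level with it, with the blue flag clear. I sweep across the channel to tip the orange flag over.

```bash
python3 -m jog '{"xyz":[[0.6,-0.17,0.05],[0.6,-0.17,0.05],[0.6,-0.17,0.05],[0.6,-0.17,0],[0.6,-0.17,0],[0.6,-0.17,0],[0.6,-0.17,0],[0.6,-0.17,0],[0.6,-0.17,0],[0,0,0]],"angular":[[0,0,0],[0,0,0],[0,0,0],[0,0,0],[0,0,0],[0,0,0],[0,0,0],[0,0,0],[0,0,0],[0,0,0]]}'
python3 - <<'E'
from plant import capture
import cv2
for n in ["scene","side"]: 
    a=capture(n)[:,:,::-1]; a=a[200:330,225:405] if n=="scene" else a[85:250,310:430]
    cv2.imwrite(f"pics/{n}3.png",cv2.resize(a,None,fx=3.6,fy=3.6,interpolation=cv2.INTER_CUBIC))
E
```

```text
time: 4.2
tool_pos: [573.9, 100.0, 75.4]
tcp_rot: [3.132, -0.002, 1.348]
contact_force: [0.3, 0.9, -0.4]
grip_width: 0.3
```

View pics/scene3.png

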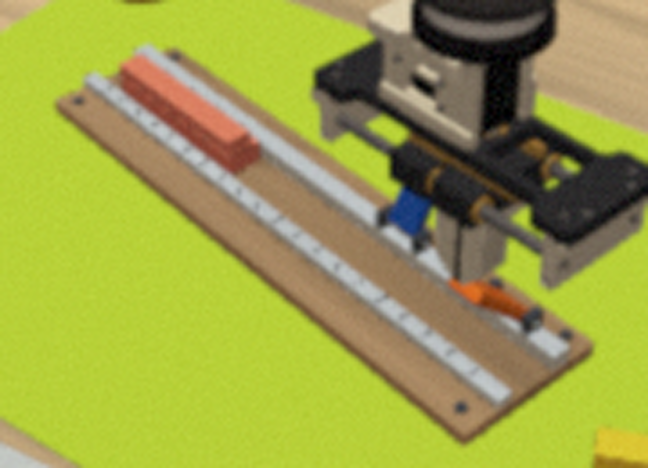

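View pics/side3.png

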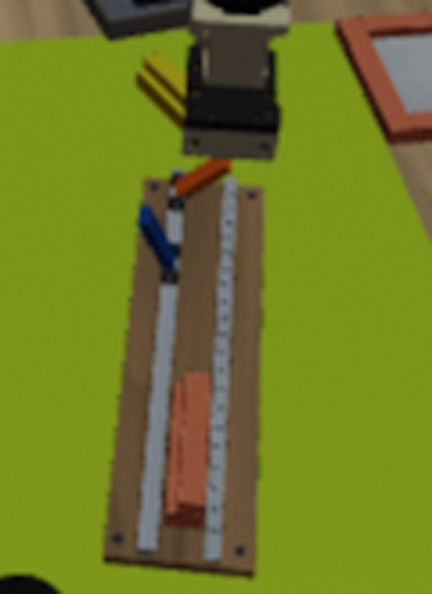

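The orange flag is over about two-thirds and the fingers are above its outer half. The blue flag is still up. I press down.

```bash
python3 -m jog '{"xyz":[[0,0,-0.5],[0,0,-0.5],[0,0,-0.5],[0,0,-0.3],[0,0,0]],"angular":[[0,0,0],[0,0,0],[0,0,0],[0,0,0],[0,0,0]]}'
```

```text
time: 4.8
tool_pos: [573.2, 100.8, 38.7]
tcp_rot: [3.128, -0.003, 1.349]
contact_force: [0.6, -0.2, 0.5]
grip_width: 0.5
```

```bash
python3 -m jog '{"xyz":[[0,0,-0.15],[0,0,-0.15],[0,0,0]],"angular":[[0,0,0],[0,0,0],[0,0,0]]}'
```

```text
time: 5.1
tool_pos: [573.4, 101.0, 35.5]
tcp_rot: [3.126, -0.003, 1.35]
contact_force: [-0.5, 0.4, -0.1]
grip_width: 0.4
```

```bash
python3 -m jog '{"xyz":[[0,0,-0.15],[0,0,-0.15],[0,0,0]],"angular":[[0,0,0],[0,0,0],[0,0,0]]}'
```

```text
time: 5.4
tool_pos: [573.7, 101.1, 35.8]
tcp_rot: [3.123, -0.003, 1.351]
contact_force: [-0.1, -1.6, -0.3]
grip_width: 0.2
```

```bash
python3 -m jog '{"xyz":[[0,0,-0.3],[0,0,-0.3]],"angular":[[0,0,0],[0,0,0]]}'; python3 - <<'E'
from plant import bot,capture
import cv2
o=bot.get_obs();print(o["tool_pos"],o["contact_force"],o["tau"])
for n in ["scene","side"]: 
    a=capture(n)[:,:,::-1]; a=a[200:330,225:405] if n=="scene" else a[85:250,310:430]
    cv2.imwrite(f"pics/{n}4.png",cv2.resize(a,None,fx=3.6,fy=3.6,interpolation=cv2.INTER_CUBIC))
E
```

```text
time: 5.6
tool_pos: [574.8, 101.3, 33.4]
tcp_rot: [3.118, -0.004, 1.352]
contact_force: [-24.4, -3.4, 67.4]
grip_width: 0.3
[574.78212595 101.32279345  33.44567314] [-24.42400856  -3.39693336  67.43191111] [ -0.70674079 -17.84840226 -14.94708985   0.48297258  -7.56015837
   0.0235241 ]
```

View pics/scene4.png

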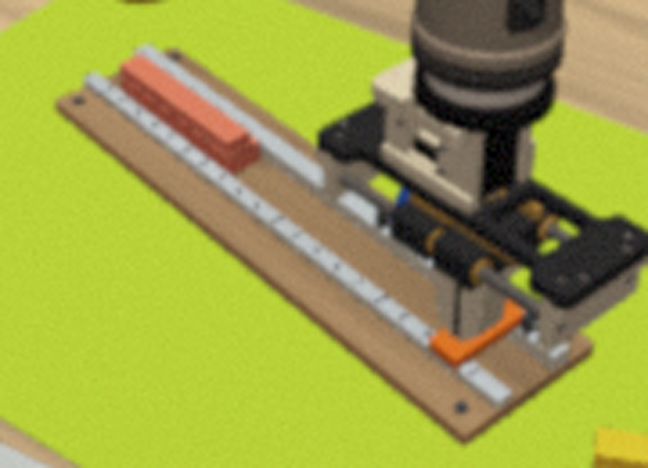

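View pics/side4.png

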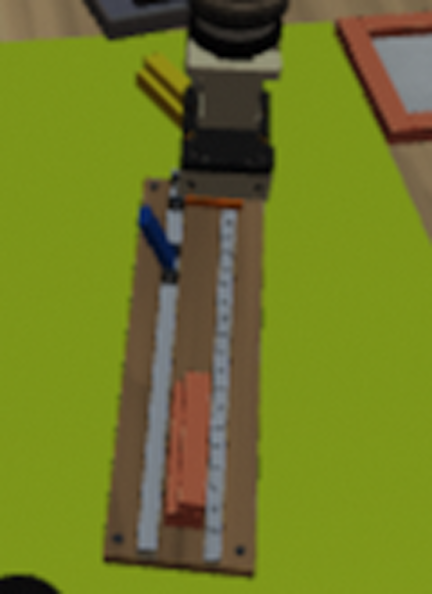

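The press reached 67 N and the side view shows the orange flag level across the channel, with blue up at (152,240). I lift off, straighten the tool and travel to behind the strip.

```bash
python3 -m jog '{"xyz":[[0,0,0.6],[0,0,1],[0,0,1],[0,0,1],[0,0,1],[-0.26,-0.9,0.6],[-0.26,-0.96,0],[-0.26,-0.96,0],[-0.26,-0.96,0],[-0.26,-0.96,0]],"angular":[[0,0,0],[0.05,0.22,0],[0,0,0],[0,0,0],[0,0,0],[0,0,0],[0,0,0],[0,0,0],[0,0,0],[0,0,0]]}'
python3 -m jog '{"xyz":[[-0.26,-0.96,0],[-0.26,-0.96,0],[-0.26,-0.96,0],[-0.26,-0.96,0],[-0.26,-0.96,0],[-0.26,-0.96,0],[-0.26,-0.96,0],[-0.26,-0.96,0],[-0.26,-0.96,0],[0,0,0]],"angular":[[0,0,0],[0,0,0],[0,0,0],[0,0,0],[0,0,0],[0,0,0],[0,0,0],[0,0,0],[0,0,0],[0,0,0]]}'
```

```text
time: 6.7
tool_pos: [545.8, 7.0, 141.0]
tcp_rot: [-3.139, -0.005, 1.357]
contact_force: [-0.1, -0.2, -0.2]
grip_width: 0.3
time: 7.7
tool_pos: [493.3, -172.8, 134.8]
tcp_rot: [-3.13, -0.007, 1.355]
contact_force: [0.8, 0.2, 0.1]
grip_width: 0.5
```

```bash
python3 -m jog '{"xyz":[[-0.2,-0.96,0],[-0.2,-0.96,0],[-0.2,-0.96,0],[-0.2,-0.96,0],[-0.2,-0.96,0],[-0.15,-0.8,0],[0,0,0]],"angular":[[0,0,0],[0,0,0],[0,0,0],[0,0,0],[0,0,0],[0,0,-0.15],[0,0,0]]}'
python3 - <<'E'
from plant import bot,capture
import cv2
for n in ["scene","side"]: 
    a=capture(n)[:,:,::-1]; cv2.imwrite(f"pics/{n}5f.png",a);a=a[200:330,225:405] if n=="scene" else a[115:250,320:410]
    cv2.imwrite(f"pics/{n}5.png",cv2.resize(a,None,fx=4.4,fy=4.4,interpolation=cv2.INTER_CUBIC))
E
```

```text
time: 8.4
tool_pos: [469.8, -283.1, 131.6]
tcp_rot: [-3.125, -0.012, 1.34]
contact_force: [0.5, 0.5, 0.4]
grip_width: 0.7
```

View pics/scene5.png

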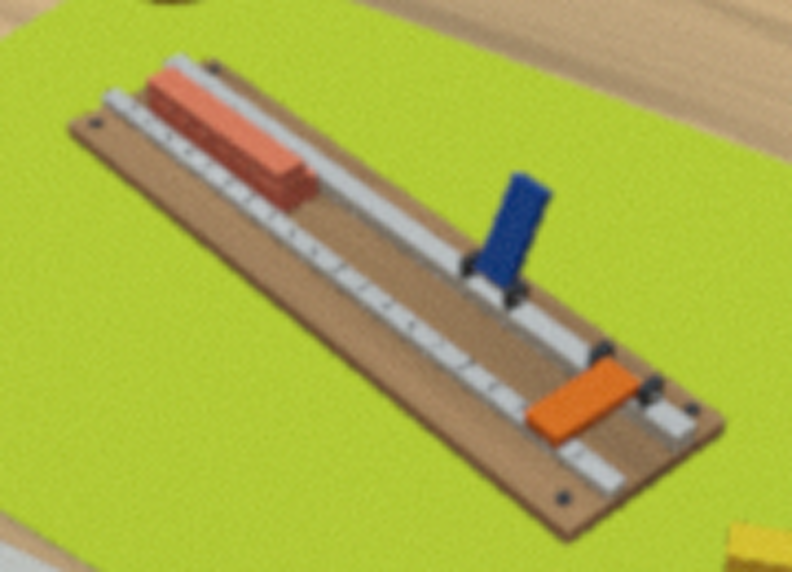

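View pics/side5.png

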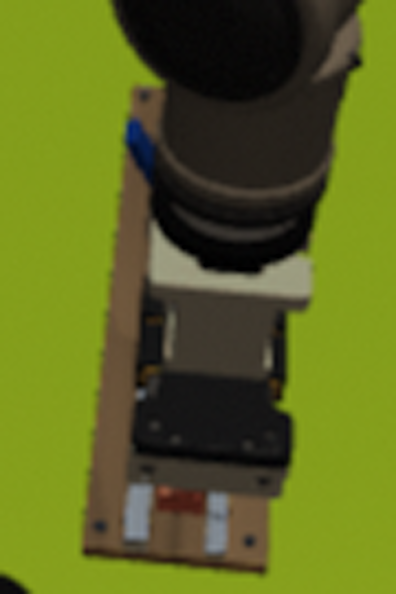

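```bash
python3 -m jog '{"xyz":[[0,0,-0.9],[0,0,-0.9],[0,0,-0.9],[0,0,-0.9],[0,0,-0.4],[0,0,0]],"angular":[[-0.03,-0.15,0],[0,0,0],[0,0,0],[0,0,0],[0,0,0],[0,0,0]]}'
python3 - <<'E'
from plant import bot,capture
import cv2
from h import *
np.set_printoptions(precision=1,suppress=True)
S=lambda x,y:((x+.5)/4.4+224.5,(y+.5)/4.4+199.5)
for c in [(528,405),(556,440),(612,358),(640,383)]: print(onz("scene",S(*c),35))
for n in ["scene","side"]: 
    a=capture(n)[:,:,::-1]; a=a[130:330,205:405] if n=="scene" else a[115:250,320:410]
    cv2.imwrite(f"pics/{n}6.png",cv2.resize(a,None,fx=3,fy=3,interpolation=cv2.INTER_CUBIC))
E
```

```text
time: 9.1
tool_pos: [472.0, -274.7, 50.0]
tcp_rot: [3.141, -0.015, 1.347]
contact_force: [-0.8, -0.2, 0.2]
grip_width: 0.3
[588.9  85.5  35. ]
[600.8 108.4  35. ]
[538.  101.7  35. ]
[545.4 121.5  35. ]
```

View pics/scene6.png

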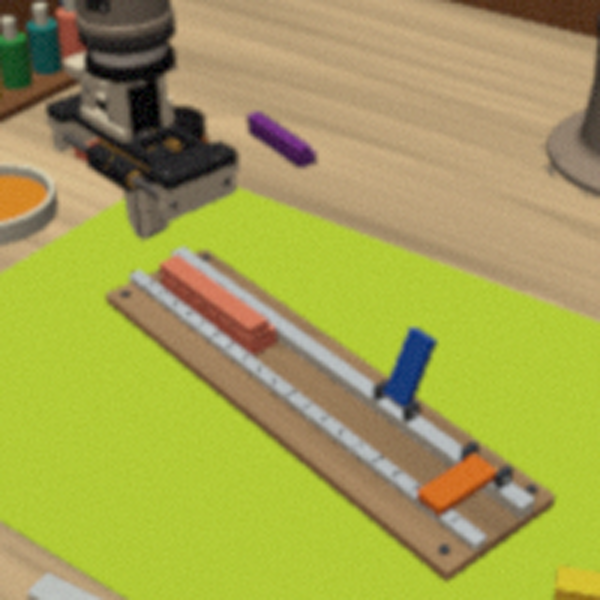

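The fingers are behind the strip's -y end, but the brown jar is hidden behind the gripper. I'll check its position and height before going lower.

```bash
python3 - <<'E'
from h import *
np.set_printoptions(precision=1,suppress=True)
print("base scene",onz("scene",(264,198),0),"side base",onz("side",(316,285),0)); print("lid centre",two((263,172),(316,254)))
E
```

```text
base scene [ 360.2 -345.7    0. ] side base [ 346.  -381.4   -0. ]
lid centre (array([ 350.1, -349.4,   83.1]), np.float64(1.0000558005003166))
```

View pics/side6.png

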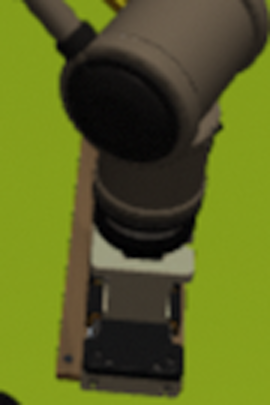

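The jar is at x≈350 and the gripper body starts at about 435, so it is clear. I drop to pushing height.

```bash
python3 -m jog '{"xyz":[[0,0,-0.5],[0,0,-0.4],[0,0,0]],"angular":[[0,0,0],[0,0,-0.06],[0,0,0]]}'
python3 -m jog '{"xyz":[[0.12,0.5,0],[0.12,0.5,0],[0.12,0.5,0],[0.12,0.5,0],[0,0,0]],"angular":[[0,0,0],[0,0,0],[0,0,0],[0,0,0],[0,0,0]]}'
```

```text
time: 9.5
tool_pos: [473.8, -276.1, 33.9]
tcp_rot: [3.135, -0.012, 1.341]
contact_force: [-0.1, 0.9, 0.1]
grip_width: 0.2
time: 10.0
tool_pos: [484.4, -232.5, 34.4]
tcp_rot: [3.134, -0.012, 1.34]
contact_force: [-0.5, -0.1, -0.4]
grip_width: 0.8
```

```bash
python3 - <<'E'
from plant import bot,capture
import cv2
for n in ["scene"]: 
    a=capture(n)[:,:,::-1]; a=a[150:330,225:405]
    cv2.imwrite(f"pics/{n}7.png",cv2.resize(a,None,fx=3.3,fy=3.3,interpolation=cv2.INTER_CUBIC))
E
```

```text
(no output)
```

View pics/scene7.png

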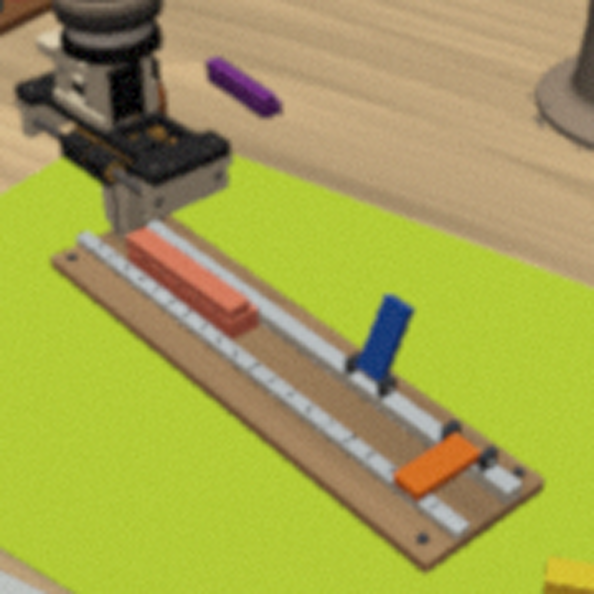

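The fingers touch the strip's rear end and it has moved slightly. Blue is upright and orange is level. I continue pushing.

```bash
python3 -m jog '{"xyz":[[0.12,0.5,-0.15],[0.13,0.55,0],[0.13,0.55,0],[0.13,0.55,0],[0.13,0.55,0],[0.13,0.55,0],[0.13,0.55,0],[0.13,0.55,0],[0,0,0]],"angular":[[0,0,0],[0,0,0],[0,0,0],[0,0,0],[0,0,0],[0,0,0],[0,0,0],[0,0,0],[0,0,0]]}'
python3 - <<'E'
from plant import bot,capture
import cv2
from h import *
np.set_printoptions(precision=1,suppress=True)
t=bot.get_obs()["tool_pos"];H=np.array([539,109]);d=t[:2]-H
print(t,"frame",d@[.974,-.228],d@[.228,.974])
for n in ["scene","side"]: 
    a=capture(n)[:,:,::-1]; a=a[150:330,225:405] if n=="scene" else a[85:250,310:430]
    cv2.imwrite(f"pics/{n}8.png",cv2.resize(a,None,fx=3.3,fy=3.3,interpolation=cv2.INTER_CUBIC))
E
```

```text
time: 10.95
tool_pos: [509.0, -144.7, 34.6]
tcp_rot: [3.124, -0.003, 1.341]
contact_force: [-0.4, 0.1, 0.7]
grip_width: 0.2
[ 509.  -144.7   34.6] frame 28.67007321831394 -253.96553155399124
```

View pics/scene8.png

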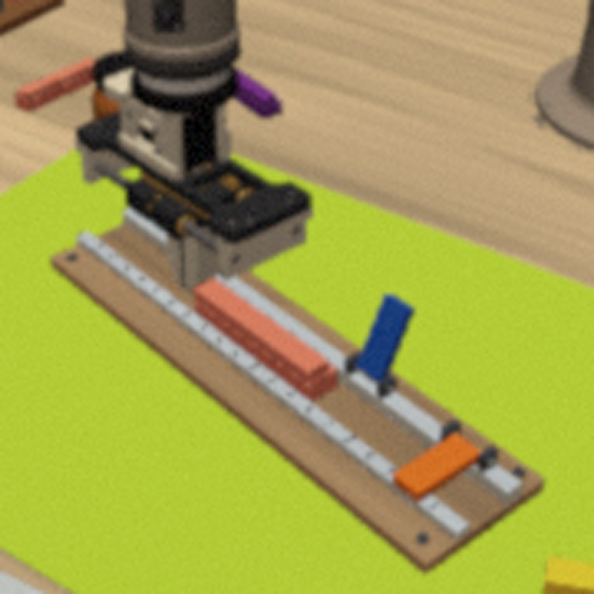

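View pics/side8.png

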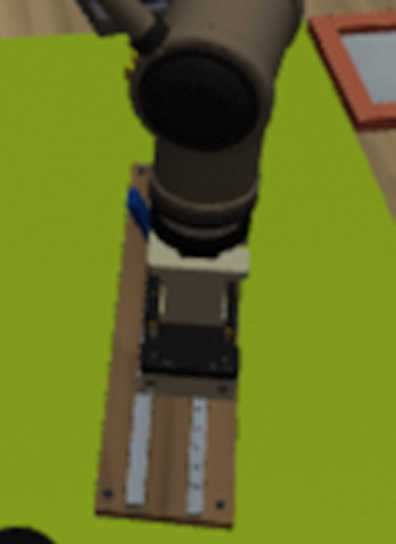

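```bash
python3 - <<'E'
from h import *
S=lambda x,y:((x+.5)/3.3+224.5,(y+.5)/3.3+149.5)
u=np.array([.228,.974])
f=[onz("scene",S(*c),42)[:2]@u for c in [(332,358),(307,378)]]
g=[onz("scene",S(*c),35)[:2]@u for c in [(397,473),(455,435)]]
print(f,g)
E
python3 -m jog '{"xyz":[[0.07,0.5,-0.15],[0.09,0.5,-0.1],[0.09,0.5,0],[0.09,0.5,0],[0.09,0.5,0],[0,0,0]],"angular":[[0.04,0.15,0],[0,0,0],[0,0,0],[0,0,0],[0,0,0],[0,0,0]]}'
```

```text
[np.float64(116.0216058112368), np.float64(120.35574854172242)] [np.float64(220.76716583978668), np.float64(221.08677266609982)]
time: 11.65
tool_pos: [518.5, -104.1, 34.4]
tcp_rot: [3.135, 0.01, 1.339]
contact_force: [0.5, -0.2, 1.7]
grip_width: 0.4
```

```bash
python3 -m jog '{"xyz":[[0.05,0.45,-0.2],[0.05,0.45,-0.1],[0.05,0.45,-0.05],[0.05,0.45,-0.05],[0,0,0]],"angular":[[0,0,0],[0,0,0],[0,0,0],[0,0,0],[0,0,0]]}'
python3 - <<'E'
from plant import bot,capture
import cv2
from h import *
t=bot.get_obs()["tool_pos"];H=np.array([539,109]);d=t[:2]-H
print(t,"frame",d@[.974,-.228],d@[.228,.974])
a=capture("scene")[200:330,225:405,::-1]
cv2.imwrite(f"pics/scene9.png",cv2.resize(a,None,fx=4.4,fy=4.4,interpolation=cv2.INTER_CUBIC))
E
```

```text
time: 12.15
tool_pos: [526.0, -79.4, 34.5]
tcp_rot: [3.121, 0.027, 1.343]
contact_force: [-0.9, 0.2, -0.1]
grip_width: 0.2
[526.03017636 -79.41365119  34.54619101] frame 30.325704244669193 -186.4720160527721
```

View pics/scene9.png

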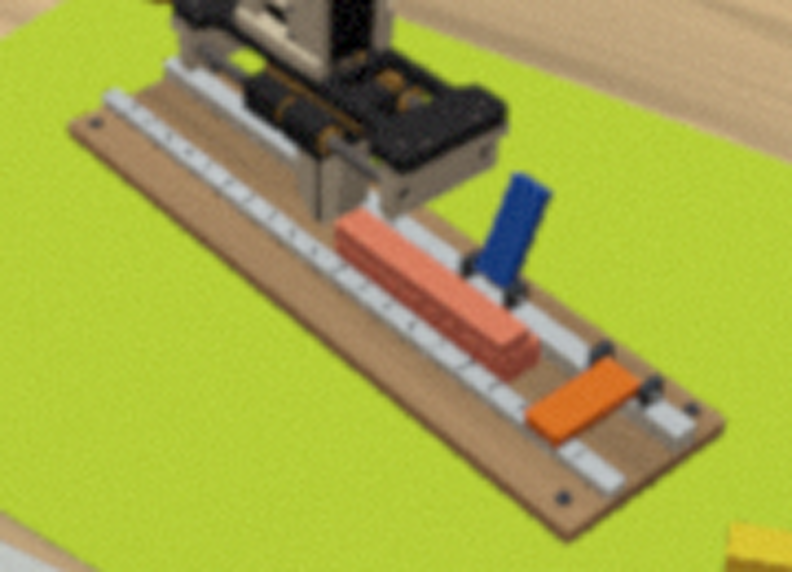

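```bash
python3 - <<'E'
from plant import bot
o=bot.get_obs();print(o)
E
```

```text
{'time': 12.2, 'joint_positions': array([-0.27835361,  0.57843295,  1.74932846, -0.03679073,  0.79275   ,
       -1.5961429 ]), 'dq': array([-0.00476026,  0.00934692,  0.00428936,  0.00936137, -0.0029648 ,
       -0.00605752]), 'tau': array([ 2.84574972e-01, -4.75743377e+01, -1.69303340e+01, -1.37583772e-01,
        4.21390333e-02,  5.88902668e-02]), 'tool_pos': array([525.96035179, -79.51386422,  34.37244841]), 'tcp_rot': array([3.12153375, 0.02725829, 1.34306415]), 'contact_force': array([ 0.6625943 , -0.89101452, -0.2431133 ]), 'moment': array([0.03045584, 0.00930128, 0.01920703]), 'grip_width': 0.527065324086228}
```

```bash
python3 -m jog '{"xyz":[[0.05,0.3,0],[0.03,0.3,-0.1],[0,0,0]],"angular":[[0.29,0.13,0],[0,0,0],[0,0,0]]}'
python3 - <<'E'
from plant import bot,capture
import cv2
from h import *
t=bot.get_obs()["tool_pos"];H=np.array([539,109]);d=t[:2]-H
print(t,"frame",d@[.974,-.228],d@[.228,.974])
a=capture("scene")[220:320,280:400,::-1]
cv2.imwrite(f"pics/scene10.png",cv2.resize(a,None,fx=6,fy=6,interpolation=cv2.INTER_CUBIC))
E
```

```text
time: 12.5
tool_pos: [528.8, -69.9, 33.7]
tcp_rot: [3.139, 0.004, 1.344]
contact_force: [-1.9, -0.4, 2.0]
grip_width: 0.5
[528.76143887 -69.92537071  33.70634216] frame 30.822625984515884 -176.6077030103196
```

View pics/scene10.png

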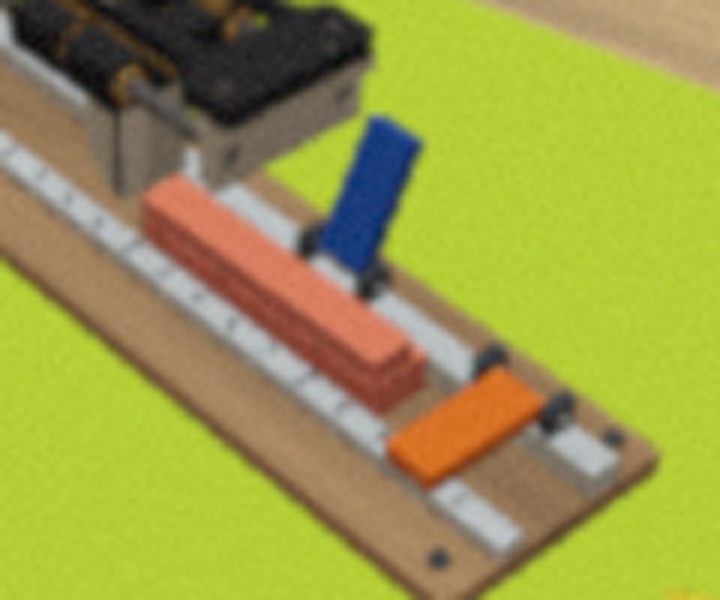

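```bash
python3 - <<'E'
from h import *
S=lambda x,y:((x+.5)/6+279.5,(y+.5)/6+219.5)
u=np.array([.228,.974])
print([onz("scene",S(*c),42)[:2]@u for c in [(378,366),(412,341)]],[onz("scene",S(*c),12)[:2]@u for c in [(385,412)]],[onz("scene",S(*c),35)[:2]@u for c in [(388,438),(494,370)]])
E
python3 -m jog '{"xyz":[[0.08,0.35,0],[0.04,0.2,0],[0.03,0.15,0],[0,0,0]],"angular":[[0,0,0],[0,0,0],[0,0,0],[0,0,0]]}'
```

```text
[np.float64(195.9274561842447), np.float64(194.68655025272665)] [np.float64(192.02330950693414)] [np.float64(218.95108518382085), np.float64(219.7345958045324)]
time: 12.95
tool_pos: [531.9, -56.8, 33.5]
tcp_rot: [3.138, 0.007, 1.344]
contact_force: [-1.6, -3.3, 5.1]
grip_width: 0.7
```

```bash
python3 -m jog '{"xyz":[[0.06,0.25,0],[0.03,0.12,0],[0,0,0]],"angular":[[0,0,0],[0,0,0],[0,0,0]]}'
python3 - <<'E'
from plant import bot,capture
import cv2
a=capture("scene")[220:320,280:400,::-1]
cv2.imwrite(f"pics/scene11.png",cv2.resize(a,None,fx=6,fy=6,interpolation=cv2.INTER_CUBIC))
E
```

```text
time: 13.25
tool_pos: [533.6, -49.7, 33.5]
tcp_rot: [3.138, 0.008, 1.345]
contact_force: [-1.8, -3.3, 5.3]
grip_width: 0.3
```

View pics/scene11.png

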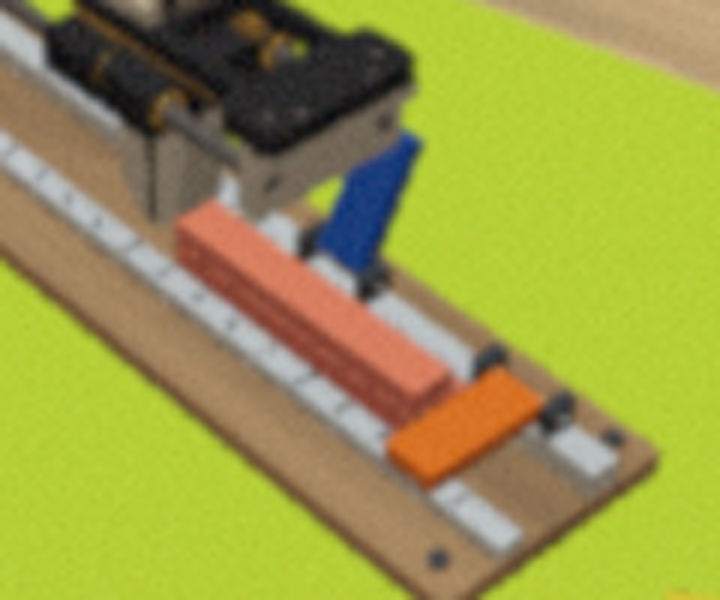

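A gap of a few mm remains. Blue is upright. I finish slowly.

```bash
python3 -m jog '{"xyz":[[0.03,0.12,0],[0.03,0.12,0],[0,0,0]],"angular":[[0,0,0],[0,0,0],[0,0,0]]}'
python3 -m jog '{"xyz":[[0.03,0.1,0],[0,0,0]],"angular":[[0,0,0],[0,0,0]]}'
```

```text
time: 13.6
tool_pos: [534.5, -46.2, 33.6]
tcp_rot: [3.138, 0.011, 1.346]
contact_force: [-2.1, -3.9, 4.7]
grip_width: 0.9
time: 13.8
tool_pos: [534.5, -46.3, 33.6]
tcp_rot: [3.138, 0.015, 1.347]
contact_force: [-1.1, -1.9, 5.6]
grip_width: 0.2
```

```bash
python3 - <<'E'
from plant import bot,capture
import cv2
a=capture("scene")[220:320,280:400,::-1]
cv2.imwrite(f"pics/scene12.png",cv2.resize(a,None,fx=6,fy=6,interpolation=cv2.INTER_CUBIC))
E
```

```text
(no output)
```

View pics/scene12.png

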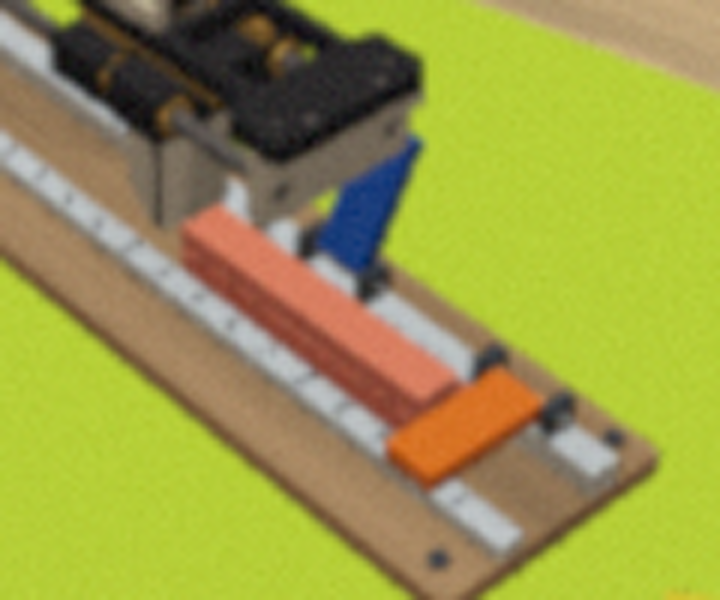

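```bash
python3 - <<'E'
from h import *
S=lambda x,y:((x+.5)/6+279.5,(y+.5)/6+219.5)
u=np.array([.228,.974])
print([onz("scene",S(*c),42)[:2]@u for c in [(424,402),(460,378)]],[onz("scene",S(*c),35)[:2]@u for c in [(388,438),(494,370)]])
E
python3 -m jog '{"xyz":[[0.04,0.2,0],[0.04,0.2,0]],"angular":[[0,0,0],[0,0,0]]}'
```

```text
[np.float64(219.75300598890675), np.float64(219.64499668148213)] [np.float64(218.95108518382085), np.float64(219.7345958045324)]
time: 14.05
tool_pos: [534.8, -45.2, 33.7]
tcp_rot: [3.139, 0.027, 1.35]
contact_force: [-7.7, -28.9, 4.9]
grip_width: 0.5
```

The y force is -29 N with no further motion, and the strip's end coincides with the flag edge in pixels (219.7 against 219.3 mm along the channel). The strip is against the stop, so I back off along the channel and then lift.

```bash
python3 -m jog '{"xyz":[[-0.06,-0.3,0],[-0.08,-0.35,0],[-0.12,-0.5,0],[-0.12,-0.5,0],[-0.1,-0.5,0.5],[0,0,1],[0,0,1],[0,0,1],[0,0,1],[0,0,1]],"angular":[[0,0,0],[0,0,0],[0,0,0],[0,0,0],[0,0,0],[0,0,0],[0,0,0],[0,0,0],[0,0,0],[0,0,0]]}'
python3 -m jog '{"xyz":[[-1,0,0.5],[-1,0,0.5],[-1,-0.5,0],[-1,-0.5,0],[-0.5,-0.5,0],[0,-1,0],[0,-1,0],[0,-1,0],[0,0,0],[0,0,0]],"angular":[[0,0,0],[0,0,0],[0,0,0],[0,0,0],[0,0,0],[0,0,0],[0,0,0],[0,0,0],[0,0,0],[0,0,0]]}'
python3 - <<'E'
from plant import bot,capture
import cv2
for n in ["scene","side"]: 
    a=capture(n)[:,:,::-1]; a=a[200:330,225:405] if n=="scene" else a[85:250,310:430]
    cv2.imwrite(f"pics/{n}13.png",cv2.resize(a,None,fx=4.2 if n=="scene" else 3.6,fy=4.2 if n=="scene" else 3.6,interpolation=cv2.INTER_CUBIC))
E
```

```text
time: 15.05
tool_pos: [520.1, -91.8, 145.4]
tcp_rot: [-3.134, 0.024, 1.348]
contact_force: [0.1, 0.4, -0.7]
grip_width: 0.6
time: 16.05
tool_pos: [426.7, -188.0, 177.0]
tcp_rot: [3.134, 0.024, 1.346]
contact_force: [-0.9, 1.2, 0.6]
grip_width: 0.5
```

View pics/scene13.png

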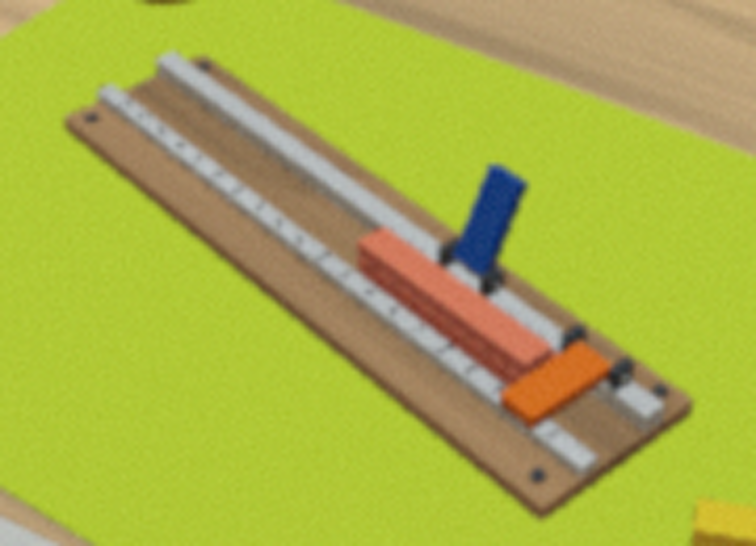

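View pics/side13.png

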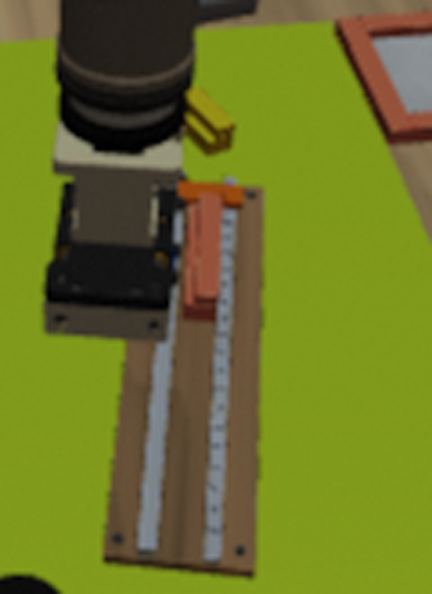

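Both views show the strip flat in the channel with its end against the level orange flag (scene crop ~(545,360)). Blue is still up, and the arm is clear at z = 177. I hand in.

```bash
python3 - <<'E'
from plant import bot
o=bot.get_obs();print(o["time"],o["dq"]);print(bot.close_job())
E
```

```text
16.15 [ 1.14368629e-02  1.47539702e-03  4.75281981e-03 -4.34534980e-05
 -1.16938624e-03 -6.12997226e-04]
the job is handed in; nothing more can be done
None
```

I flipped the orange stop fully down with the closed fingers, then slid the coral strip along the channel until its end met that stop. I handed the job in at 16.15 s with the arm clear; no verdict is reported.

- **Orange stop:** it looked level in both views. The last downward press reached 67 N, under the 120 N wrist limit but more than the flag needed.
- **Strip against the stop:** the final push gave about 29 N with almost no further motion. In the scene image taken just before it, the strip's end matched the flag's edge to within 1 mm (219.7 against 219.3 mm along the channel). After backing off, both views showed the strip flat in the channel and touching the flag.
- **Blue stop:** it was still raised in the last scene view.
- **What disagreed:** early scene and side readings of the jig differed by up to about 15 mm along the channel. The arm also drifted a few mm from the commanded rows, so I finished the slide in small steps, checking by camera and force.

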